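Pin the spice rack's gate shut

TASK

Lock the spice rack: swing its open dark-steel gate fully shut so that the eye at the gate's end lines up between the two drilled ears of the catch, then put the red-knobbed steel pin down through ears and eye until its collar rests on the catch, and leave it standing there. Leave the black-knobbed stopper in its holder.

Things in the scene. Friction and masses are not known exactly. Their poses are not given: they have to be found in the camera images.
- gate (a joint): Dark-steel gate (bar 8 mm thick, 14 mm high) along the front of a pale wooden rack, 130 x 250 mm, fixed to the worktop. Vertical hinge at its left end (seen from the robot). Rad: 0 = shut against its stop, eye exactly between the ears; grows as it opens towards the robot, clockwise from above. Friction of 0.06 N m keeps it where left. Three spice jars behind it reach 118 mm above the worktop.
- gate_knob (a point): Middle of the blue knob on top of the gate: an upright cylinder 20 mm in diameter and 36 mm high, its top 116 mm and this point 101 mm above the worktop. It lies 120 mm from the hinge axis, in line with hinge and eye, and turns with the gate; its y axis points along the gate from the eye to the hinge.
- gate_eye (a point): Centre of the hole (26 mm in diameter, vertical) in the round dark-steel eye at the gate's free end, 69 mm above the worktop; the eye is 38 mm across and 10 mm thick. 190 mm from the hinge axis; its y axis points along the gate to the hinge.
- catch_hole (a point): Centre of the hole's mouth on top of the catch, 85 mm above the worktop: two level steel ears (42 x 46 x 8 mm, undersides at 53 and 77 mm) at the right end of the rack, a vertical hole 26 mm in diameter through both, chamfered 3 mm. The gate's eye fits between them. Axes of the rack: y along it towards the hinge, -x out of its front.
- pin: Locking pin with the RED knob, 90 g: steel shank 22 mm in diameter, 50 mm long, the last 22 mm tapering to 10 mm; collar 36 mm across, 5 mm thick; red knob 24 mm in diameter, 34 mm high. Origin: centre of the collar's underside, z up (knob from z = 5 to 39 mm). Starts upright in one of two wells, 64 mm apart, of a dark wooden holder 46 x 130 x 60 mm, its collar on the holder's top.
- stopper: The wrong one: a cork bottle stopper with a BLACK knob, same knob and collar sizes as the pin, same origin; stands in the other well of the holder and stays there.

How it is judged:
On the way, in this order (a step that is already met when the one before it is completed fails the run):
1. the gate is shut: its eye lined up with the holes of the catch (value of joint gate below 0.06 rad and horizontal distance between gate_eye and catch_hole below 0.012 m), for 0.2 s.
2. the pin is down through catch and eye (horizontal distance between pin and catch_hole below 0.01 m and z of pin in the frame of catch_hole below 0.01 m and horizontal distance between gate_eye and catch_hole below 0.012 m), for 0.2 s.
At the end, for the whole second after the job is handed in: The gate is shut (within 0.06 rad, its eye within 12 mm of the catch's hole), the red pin stands upright (within 0.2 rad) through ears and eye with its collar on the catch (within 10 mm in height and 10 mm sideways), at rest and released; the black stopper is within 30 mm of where it stood (all of step 2 and value of joint gate below 0.06 rad and z of pin in the frame of catch_hole above -0.01 m and angle between pin's own z axis and vertical below 0.2 rad and linear speed of pin below 0.02 m/s and distance of stopper from where it was at the start of the episode below 0.03 m); the robot touches nothing.
It fails at once if the black-knobbed stopper is taken out of its holder (distance of stopper from where it was at the start of the episode above 0.03 m).
It also fails if it takes over 58 s, if anything falls off the work surface, if the arm or the gripper's body presses on something with over 40 N, if the wrist force passes 120 N, or if a joint passes its speed limit or range.

ROBOT

A 7-joint arm with a two-finger parallel gripper is mounted at the origin on a cart in front of the work surface, level with it; the furniture and walls round the work are solid. World frame = base frame: x ahead of the robot, y to its left, z up, the work surface at z = 0. Lengths are in m, angles in rad, forces in N, time in s.
With the tool pointing down it reaches from about 0.425 to 0.95 m from the base axis. Payload 16.7 kg.
Tool frame: the origin (TCP) lies midway between the tips of the shut fingers; the grasp point (between the pads) lies manip.grasp_offset behind it (manip.grasp_offset is the distance from the TCP to the grasp point, in m); z points along the fingers, y is the line along which they close (so a half turn about z gives the same grasp; the last joint's range is limited). The gripper opens to 94 mm and grips with 3 to 60 N. Pads are 16 mm wide; open, the fingers measure 119 mm over their backs; the gripper's body (75 mm by 177 mm) begins 78 mm behind the grasp point.
Start: joints at [0.958, 0.426, 0.074, 1.606, -0.034, 1.111, -0.067], TCP at [0.302, -0.604, 0.205] pointing down, gripper open.
Joint ranges: [-2.85, 2.85], [-0.5, 2.14], [-1.23, 1.37], [0.21, 2.46], [-1.02, 4.16], [0.16, 2.05], [-2.73, 2.73]. Speed limits (rad/s): [1.89, 1.89, 2.39, 2.39, 3.01, 3.01, 3.01].

INTERFACE

Orientations are given as a unit quaternion [x, y, z, w].
In Python, from rig import manip gives the robot as it stands. The module is installed in compiled form; this text tells all that it offers.
- The arm moves only by the tool apply_moves, never from a script. Its arguments are lists of equal length, an entry for each row: "claw": the opening, from 0 (shut) to 1 (fully open); "offset": the shift along the tool's x, y, z in cm, a list of three; "twist": the turn about the tool's z in rad. In form: {"claw": [claw, ...], "offset": [[x, y, z], ...], "twist": [twist, ...]}. A call has 1 to 20 rows; each row is the pose to reach, as a shift and turn from the pose commanded when the call began, along the tool's axes at that moment; what a row does not reach only later rows make up. A row lasts 1/8 s, in which the tool goes at most 62.5 mm and 10.7 degrees, less where a joint would pass 70% of its speed; a pose out of reach is approached as far as the arm can. A call with a gripper value outside its range is refused whole. The fingers move at their own pace and stop on an object; "newtons" is the grip in N (left out, the last holds). Time passes only in rows, so rows that repeat a pose let the fingers close. It gives the time, the measured TCP pose, the force, the opening and the grip force at its end, in the units of the state.
- manip.sense(): the state, without advancing time (a new reading comes with each control period).
- manip.camera(name): name is "side" or "top"; returns a dict with "pixels" (400x640x3 uint8, blue, green, red), "depth" (400x640 float32, m along the optical axis (not along the pixel's ray), 0 where there is no reading), "fov_y" (degrees; the focal length in pixels is half the picture's height over the tangent of half this angle, whatever the lens; pixels are square), "cx", "cy" (the principal point, pixels), "k1" (the pictures are not rectified: a ray, as slopes to the right and down, at radius r is drawn at 1 + k1 r^2 times it, then the intrinsics apply), "R" (3x3) and "t" (3): a world point X has camera coordinates R X + t. Camera axes: x right, y down, z forward; pixel columns grow to the right and rows downward; lengths in m; the calibration is good to about 2 mm. A picture is of the moment at which its call begins.
- manip.finish_job(): hands the job in; it is judged then, once.
The state is a dict: "clock": time; "q": joint angles; "joint_velocities": joint speeds; "tau": joint torques, N m; "position": TCP position; "ee_rot": TCP orientation; "ft_force": force on the tool from outside, world axes, zero at the start; "moment": the same for the moment, N m; "gripper_width": finger opening in m; "grasp_force": force on a finger pad.
Only numpy, scipy, OpenCV 4.12 (cv2) and the standard library are available. Lean on these libraries where they do the work, as an engineer would, in place of code of your own. Each camera call takes 0.05 s, during which the arm holds its last target. There are 200 camera calls.

## Working session

There is one attempt and no reset: what is moved stays moved. The work goes in short steps, Python scripts to look and compute and a tool call to move; the robot and the scene stay as the last step left them, time stands still between calls to the robot, and variables do not carry over. Pictures are saved under pics/ and viewed, at most 13 in all, crops included, and the job is handed in when it is done.

Besides the shell and the picture viewer there is one more tool, called as name(argument=value, ...) on one line, values as JSON. apply_moves: Moves the arm, as the interface text tells. Its arguments: {"type":"object","properties":{"claw":{"type":"array"},"offset":{"type":"array"},"twist":{"type":"array"},"newtons":{"type":"number"}},"required":["claw","offset","twist"]}

```bash
mkdir -p pics; cat > h.py <<'E'
import numpy as np, cv2
from rig import manip
def cam(n):
    c=manip.camera(n); f=200/np.tan(np.radians(c['fov_y']/2)); c['f']=f
    c['K']=np.array([[f,0,c['cx']],[0,f,c['cy']],[0,0,1.]]); c['D']=np.array([c['k1'],0,0,0.]); c['R']=np.array(c['R']);c['t']=np.array(c['t']); return c
def ray(c,uv):
    n=cv2.undistortPoints(np.array(uv,float).reshape(-1,1,2),c['K'],c['D']).reshape(-1,2)
    d=np.c_[n,np.ones(len(n))]@c['R']; return -c['R'].T@c['t'],d
def plane(c,uv,z):
    o,d=ray(c,uv); return o+d*((z-o[2])/d[:,2])[:,None]
def bydepth(c):
    v,u=np.mgrid[:400,:640]; o,d=ray(c,np.c_[u.ravel(),v.ravel()])
    return (o+d*c['depth'].ravel()[:,None]).reshape(400,640,3)
E
python3 - <<'E'
from h import *
s=manip.sense(); print({k:np.round(v,3) for k,v in s.items()}, manip.grasp_offset)
for n in('side','top'):
    c=cam(n); cv2.imwrite(f'pics/{n}0.png',c['pixels']); print(n,c['f'],c['k1'],c['R'].round(2).tolist(),(-c['R'].T@c['t']).round(3))
E
```

```text
{'clock': np.float64(0.0), 'q': array([ 0.958,  0.427,  0.074,  1.607, -0.034,  1.111, -0.067]), 'joint_velocities': array([-0.002, -0.   ,  0.001, -0.001,  0.   ,  0.   ,  0.001]), 'tau': array([-2.0000e-03, -9.3582e+01,  3.6660e+00, -4.5419e+01, -4.9000e-02,
        2.0000e-02, -0.0000e+00]), 'position': array([ 0.302, -0.603,  0.205]), 'ee_rot': array([ 0.973,  0.23 , -0.   , -0.001]), 'ft_force': array([-0.458,  0.627,  0.276]), 'moment': array([0.033, 0.017, 0.039]), 'grasp_force': np.float64(0.0), 'gripper_width': np.float64(0.094)} 0.0188
side 373.8219065682298 -0.08791324150499985 [[-0.95, -0.32, 0.01], [-0.15, 0.4, -0.91], [0.28, -0.86, -0.42]] [0.142 0.905 0.579]
top 373.36230496710846 -0.044484209400203464 [[-0.03, -1.0, 0.0], [-1.0, 0.03, -0.08], [0.08, -0.01, -1.0]] [0.355 0.014 1.146]
```

View pics/side0.png

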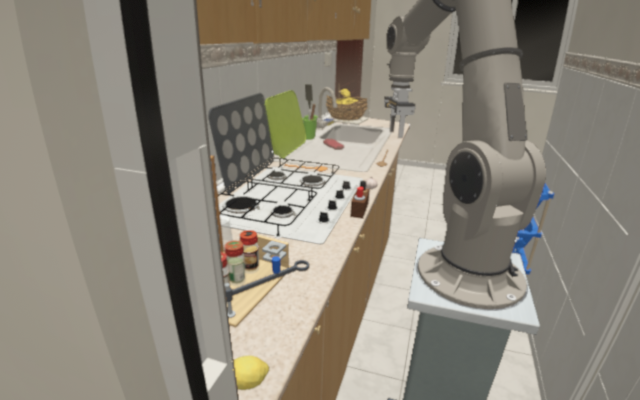

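View pics/top0.png

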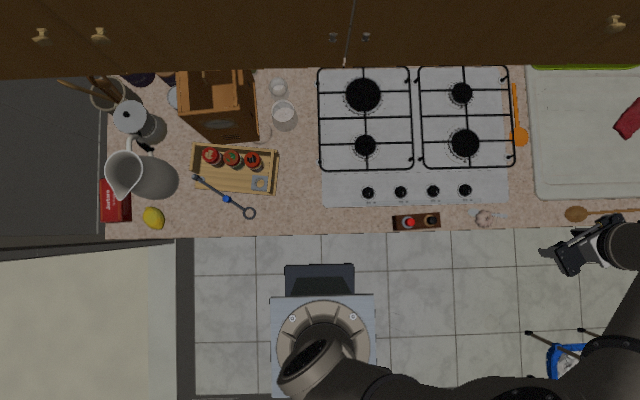

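The top view shows the gate from the hinge (195,177) past the blue knob (226,198) to the eye (249,212). The catch is at (261,183), and the holder has the red knob at (409,222) and the black one at (432,221).

```bash
python3 - <<'E'
from h import *
c=cam('top'); p=c['pixels']; cv2.imwrite('pics/rack.png',cv2.resize(p[135:235,180:290],None,fx=5,fy=5,interpolation=cv2.INTER_CUBIC))
cv2.imwrite('pics/hold.png',cv2.resize(p[200:240,380:450],None,fx=8,fy=8,interpolation=cv2.INTER_CUBIC))
P=bydepth(c); h=cv2.cvtColor(p,cv2.COLOR_BGR2HSV).astype(int)
def m(name,mask,box):
    x0,x1,y0,y1=box; k=np.zeros((400,640),bool); k[y0:y1,x0:x1]=mask[y0:y1,x0:x1]
    v,u=np.nonzero(k); print(name,len(u),u.mean().round(2),v.mean().round(2),np.median(P[k],0).round(4),P[k][:,2].max().round(3)); return k
m('blue',(h[...,0]>100)&(h[...,0]<130)&(h[...,1]>120)&(h[...,2]>60),(210,245,185,215))
m('red',((h[...,0]<8)|(h[...,0]>172))&(h[...,1]>150)&(h[...,2]>120),(395,425,205,240))
for z0,z1,b,n in((.08,.11,(395,420,205,240),'redknobtop z'),(.08,.11,(421,445,205,240),'blackknob'),(.04,.11,(385,450,205,240),'holder all'),(.076,.092,(245,285,170,200),'catchtop'),(.055,.09,(240,262,200,222),'eye')):
    k=m(n,(P[...,2]>z0)&(P[...,2]<z1),b)
for (u,v) in((249,212),(261,183),(195,177),(226,198),(409,222),(432,221)): print(u,v,P[v,u].round(3))
c=cam('side');p=c['pixels'];cv2.imwrite('pics/side1.png',cv2.resize(p[170:330,210:390],None,fx=4,fy=3.7,interpolation=cv2.INTER_CUBIC))
E
```

```text
blue 36 225.47 198.17 [0.4441 0.2603 0.1136] 0.117
red 48 410.65 221.65 [ 0.3646 -0.2564  0.0967] 0.101
redknobtop z 65 410.05 221.88 [ 0.3645 -0.2551  0.0966] 0.101
blackknob 65 431.58 220.29 [ 0.3681 -0.3168  0.0958] 0.1
holder all 704 417.47 221.28 [ 0.3658 -0.2863  0.0596] 0.101
catchtop 263 262.25 181.87 [0.4902 0.1562 0.0833] 0.09
eye 93 247.86 212.2 [0.4084 0.2079 0.0717] 0.076
249 212 [ 0.409  0.216 -0.005]
261 183 [0.496 0.175 0.011]
195 177 [0.51  0.355 0.082]
226 198 [0.444 0.258 0.116]
409 222 [ 0.365 -0.252  0.097]
432 221 [ 0.365 -0.317  0.099]
```

View pics/rack.png

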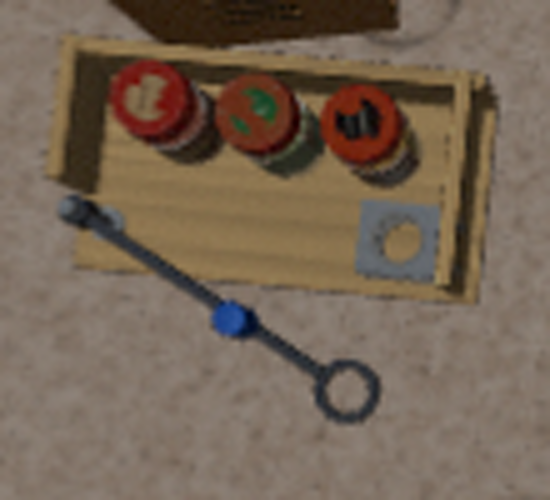

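View pics/hold.png

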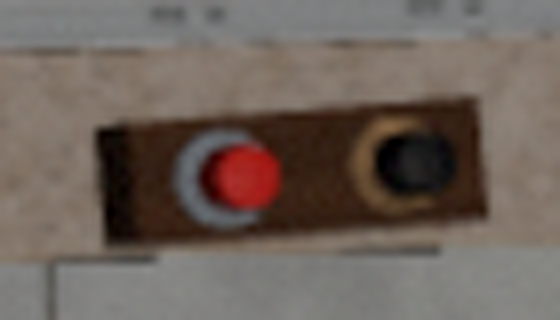

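View pics/side1.png

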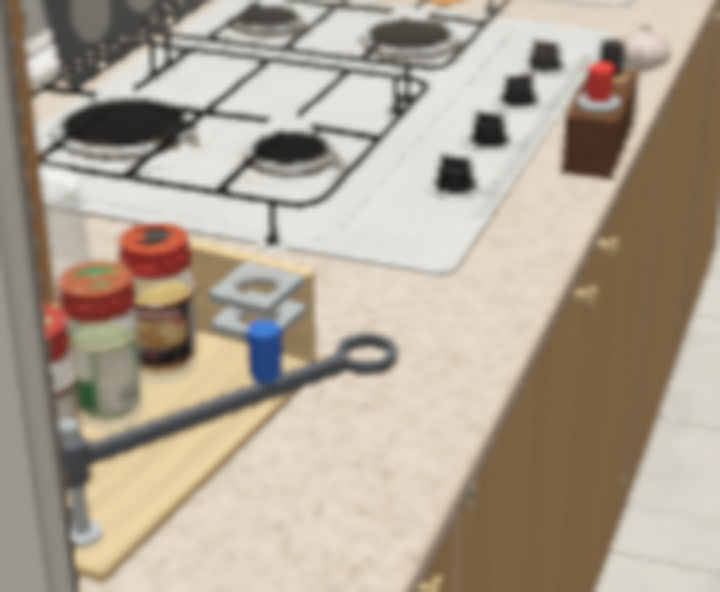

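The crops show the rack open, with jars clear of the gate. The ear square is centred near crop (398,241), the eye near (347,391), the red pin is in the left well and the black stopper in the right one.

```bash
cat > meas.py <<'E'
from h import *
def centre(c,mask,box,how='cont'):
    x0,x1,y0,y1=box; k=np.zeros((400,640),np.uint8); k[y0:y1,x0:x1]=mask[y0:y1,x0:x1]
    cs,_=cv2.findContours(k,cv2.RETR_EXTERNAL,cv2.CHAIN_APPROX_NONE); q=max(cs,key=cv2.contourArea)
    return cv2.minAreaRect(q)
E
python3 - <<'E'
from meas import *
c=cam('top'); h=cv2.cvtColor(c['pixels'],cv2.COLOR_BGR2HSV).astype(int); H,S,V=h[...,0],h[...,1],h[...,2]
red=((H<8)|(H>172))&(S>150)&(V>100); blue=(H>100)&(H<130)&(S>120)&(V>60)
grey=(S<60)&(V>90)
for n,mk,b,z in(('red',red,(400,422,210,235),.098),('black',(V<45),(425,440,212,230),.098),('blue',blue,(215,240,188,208),.115),('catch',grey,(248,272,172,194),.085),('eye',(V<95)&(S<90),(243,259,206,222),.073)):
    r=centre(c,mk,b); print(n,np.round(r[0],2),np.round(r[1],1),round(r[2]),plane(c,[r[0]],z)[0].round(4))
print(plane(c,[(260.6-.9,182.8),(249.1,212.8),(225.9,198.6)],.085).round(4))
for z in (.08,.09,.1): print('hinge',z,plane(c,[(180+77/5-.4,135+209/5-.4)],z).round(4))
c=cam('side'); h=cv2.cvtColor(c['pixels'],cv2.COLOR_BGR2HSV).astype(int)
uv=lambda x,y:(210+x/4-.4,170+y/3.7-.4)
print('side: catch',plane(c,[uv(258,286)],.085),'eye',plane(c,[uv(367,352)],.073),'blue top',plane(c,[uv(265,329)],.116),'red top',plane(c,[uv(601,69)],.099),'black',plane(c,[uv(613,46)],.099))
E
```

```text
red [410.5 221.5] [7. 7.] 90 [ 0.3658 -0.2558  0.098 ]
black [431.51 220.08] [7.2 9.5] 81 [ 0.3681 -0.3157  0.098 ]
blue [225.5 198. ] [6. 5.] 90 [0.4443 0.2594 0.115 ]
catch [259.02 182.75] [15.9 15.4] 6 [0.4881 0.17   0.085 ]
eye [249. 213.] [12. 12.] 90 [0.4028 0.2019 0.073 ]
[[0.488  0.1681 0.085 ]
 [0.4029 0.1995 0.085 ]
 [0.4451 0.2654 0.085 ]]
hinge 0.08 [[0.5122 0.3559 0.08  ]]
hinge 0.09 [[0.5108 0.3527 0.09  ]]
hinge 0.1 [[0.5093 0.3495 0.1   ]]
side: catch [[0.48972001 0.17279689 0.085     ]] eye [[0.40391993 0.20701714 0.073     ]] blue top [[0.44385586 0.26278637 0.116     ]] red top [[ 0.36376386 -0.24882799  0.099     ]] black [[ 0.3661467  -0.30884371  0.099     ]]
```

```bash
cat > go.py <<'E'
from h import *
from scipy.spatial.transform import Rotation as Ro
def go(*pts):
    s=manip.sense(); R=Ro.from_quat(s['ee_rot']).as_matrix(); yaw=np.arctan2(R[1,0],R[0,0])
    print('pos',np.round(s['position'],4),'yaw',yaw.round(3),'tilt',R[2].round(3),'F',np.round(s['ft_force'],1),'q',np.round(s['q'],2),'t',s['clock'])
    for p in pts: print(p,'->',(100*R.T@(np.array(p[:3])-s['position'])).round(2),'tw',round(float(yaw-p[3]),3))
E
python3 - <<'E'
from go import *
P=bydepth(cam('top')); k=P[130:200,185:285].reshape(-1,3)
for a,b in((.03,.06),(.06,.076),(.08,.09),(.09,.105),(.105,.13)):
    q=k[(k[:,2]>a)&(k[:,2]<b)&(k[:,1]<.30)]; print(a,b,len(q),np.percentile(q,[2,98],axis=0).round(3).tolist() if len(q) else'')
go((.49,-.30,.26,.464),(.49,0.1,.26,-.0),(.403,.29,.26,1.19),(.403,.29,.09,1.19))
E
```

```text
0.03 0.06 359 [[0.468, 0.126, 0.031], [0.632, 0.297, 0.06]]
0.06 0.076 254 [[0.457, 0.127, 0.06], [0.632, 0.298, 0.076]]
0.08 0.09 502 [[0.467, 0.129, 0.08], [0.629, 0.291, 0.089]]
0.09 0.105 112 [[0.529, 0.164, 0.091], [0.633, 0.295, 0.105]]
0.105 0.13 629 [[0.444, 0.168, 0.106], [0.631, 0.299, 0.127]]
pos [ 0.3019 -0.6036  0.2053] yaw 0.464 tilt [-0. -0. -1.] F [-0.4  0.9  0.6] q [ 0.96  0.43  0.07  1.61 -0.03  1.11 -0.07] t 0.35
(0.49, -0.3, 0.26, 0.464) -> [ 30.4  -18.74  -5.46] tw -0.0
(0.49, 0.1, 0.26, -0.0) -> [ 48.3  -54.52  -5.45] tw 0.464
(0.403, 0.29, 0.26, 1.19) -> [ 49.01 -75.4   -5.45] tw -0.726
(0.403, 0.29, 0.09, 1.19) -> [ 49.01 -75.4   11.55] tw -0.726
```

apply_moves(claw=[0,0,0,0,0,0,0,0,0,0,0,0,0,0,0,0,0,0,0,0], offset=[[5,-3,-5.5],[10,-6.5,-5.5],[15,-9.5,-5.5],[20,-12.5,-5.5],[25,-15.5,-5.5],[30,-18.7,-5.5],[33,-24,-5.5],[36,-29,-5.5],[38,-34,-5.5],[40.5,-39,-5.5],[43,-44,-5.5],[45.5,-49,-5.5],[48,-54.5,-5.5],[48.5,-60,-5.5],[48.5,-65,-5.5],[49,-70,-5.5],[49,-75.4,-5.5],[49,-75.4,-5.5],[49,-75.4,-5.5],[49,-75.4,-5.5]], twist=[0,0,0,0,0,0,-0.1,-0.2,-0.3,-0.4,-0.5,-0.6,-0.726,-0.726,-0.726,-0.726,-0.726,-0.726,-0.726,-0.726])

```text
clock: 2.85
position: [0.4035, 0.2888, 0.2605]
ee_rot: [0.829, 0.56, -0.0, 0.0]
ft_force: [0.0, -0.0, -0.9]
gripper_width: 0.0008
grasp_force: 0.0
```

```bash
python3 - <<'E'
from go import *
go((.403,.29,.088,1.19),(.426,.274,.088,1.19),(.48,.252,.088,1.19))
E
```

```text
pos [0.4035 0.2888 0.2605] yaw 1.188 tilt [-0.  0. -1.] F [ 0.  -0.  -0.9] q [-0.16  0.13 -0.64  1.9   0.08  1.14 -1.21] t 2.85
(0.403, 0.29, 0.088, 1.19) -> [ 0.09 -0.1  17.25] tw -0.002
(0.426, 0.274, 0.088, 1.19) -> [-0.53  2.64 17.25] tw -0.002
(0.48, 0.252, 0.088, 1.19) -> [-0.56  8.47 17.25] tw -0.002
```

apply_moves(claw=[0,0,0,0,0,0,0,0,0,0,0,0,0,0], offset=[[0,0,6],[0,0,12],[0,0,17.2],[0,0,17.2],[-0.5,1.3,17.2],[-0.5,2.6,17.2],[-0.5,3.6,17.2],[-0.5,4.6,17.2],[-0.4,5.5,17.2],[-0.3,6.3,17.2],[-0.2,7,17.2],[-0.1,7.6,17.2],[0,8,17.2],[0,8,17.2]], twist=[0,0,0,0,0,0,0,0,0,0,0,0,0,0])

```text
clock: 4.6
position: [0.4774, 0.2602, 0.0885]
ee_rot: [0.828, 0.56, 0.0, -0.0]
ft_force: [0.5, 0.8, -0.5]
gripper_width: 0.0008
grasp_force: 0.0
```

```bash
python3 - <<'E'
from meas import *
from go import go
go((.477,.247,.088,1.19))
c=cam('top'); p=c['pixels']; cv2.imwrite('pics/rack2.png',cv2.resize(p[135:235,180:290],None,fx=5,fy=5,interpolation=cv2.INTER_CUBIC))
c=cam('side');p=c['pixels'];cv2.imwrite('pics/side2.png',cv2.resize(p[170:330,210:390],None,fx=4,fy=3.7,interpolation=cv2.INTER_CUBIC))
E
```

```text
pos [0.4774 0.2602 0.0885] yaw 1.19 tilt [ 0.  0. -1.] F [ 0.5  0.8 -0.5] q [-0.16  0.41 -0.56  1.98  0.29  0.83 -1.26] t 4.6
(0.477, 0.247, 0.088, 1.19) -> [-1.24  0.45  0.05] tw -0.0
```

View pics/side2.png

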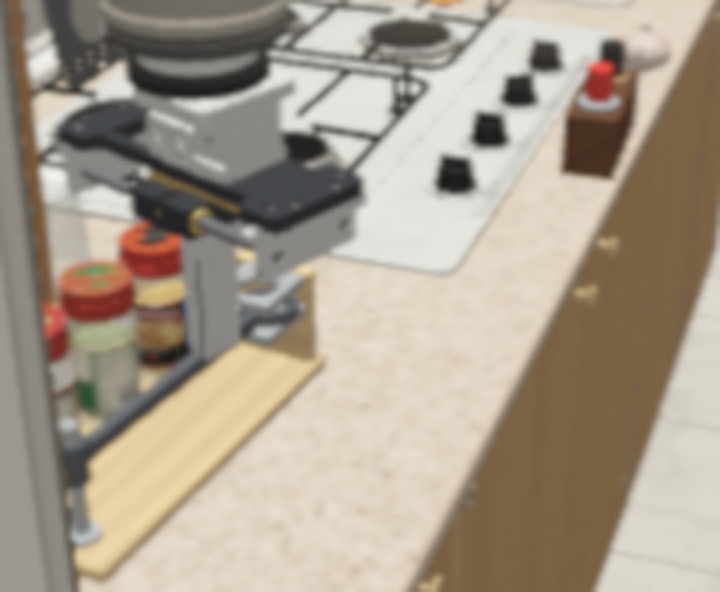

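Side view: the gate is almost shut, with the eye (crop 275,315) nearly between the ears. I'll push the last bit in small steps.

apply_moves(claw=[0,0,0,0,0,0], offset=[[-0.6,0.1,0],[-1.2,0.3,0],[-1.2,0.5,0],[-1.2,0.6,0],[-1.2,0.7,0],[-1.2,0.7,0]], twist=[0,0,0,0,0,0])

```text
clock: 5.45
position: [0.4781, 0.2466, 0.0883]
ee_rot: [0.828, 0.561, -0.001, -0.0]
ft_force: [-9.0, -0.8, 4.1]
gripper_width: 0.0005
grasp_force: 3.9
```

Contact force shows the gate is on its stop, so I'll back off, rise and check.

apply_moves(claw=[0,0,0,0,0,0,0,0,0,0,0,0], offset=[[-1.2,-1,0],[-1.2,-3,0],[-1.2,-3,-6],[-1.2,-3,-12],[-1.2,-3,-17],[-6,-1.5,-17],[-11,0,-17],[-16.5,1,-17],[-22,1,-17],[-27,1,-17],[-32,1,-17],[-32,1,-17]], twist=[0,0,0,0,0,0,0,0,0,0,0,0])

```text
clock: 6.95
position: [0.3678, -0.0563, 0.2584]
ee_rot: [0.829, 0.559, 0.0, 0.0]
ft_force: [1.0, 0.2, -0.5]
gripper_width: 0.0003
grasp_force: 0.0
```

```bash
python3 - <<'E'
from meas import *
from go import go
c=cam('top'); p=c['pixels']; cv2.imwrite('pics/rack3.png',cv2.resize(p[135:235,180:290],None,fx=5,fy=5,interpolation=cv2.INTER_CUBIC))
h=cv2.cvtColor(p,cv2.COLOR_BGR2HSV).astype(int); H,S,V=h[...,0],h[...,1],h[...,2]
blue=(H>100)&(H<130)&(S>120)&(V>60); r=centre(c,blue,(215,260,170,208)); print(r,plane(c,[r[0]],.115))
go((.365,-.253,.20,1.60),(.365,-.253,.069,1.60))
E
```

```text
((232.70001220703125, 178.90000915527344), (5.81377649307251, 5.81377649307251), 63.43495178222656) [[0.49715805 0.23896844 0.115     ]]
pos [ 0.3687 -0.0547  0.2586] yaw 1.187 tilt [-0.     0.001 -1.   ] F [0.  0.7 0.3] q [ 0.34 -0.13 -0.32  2.14 -0.04  1.13 -0.35] t 7.0
(0.365, -0.253, 0.2, 1.6) -> [-18.53   7.07   5.86] tw -0.413
(0.365, -0.253, 0.069, 1.6) -> [-18.53   7.06  18.96] tw -0.413
```

View pics/rack3.png

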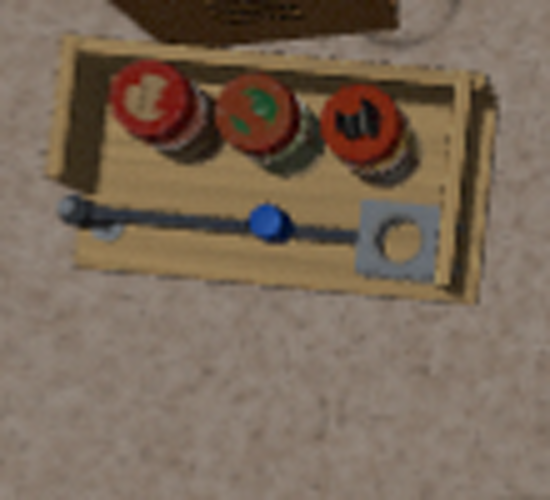

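The gate is shut, with the bar straight along the rack and the knob at crop (268,222). Now the pin.

apply_moves(claw=[0.65,0.65,0.65,0.65,0.65,0.65,0.65,0.65,0.65,0.65,0.65], offset=[[-5,2,2],[-9.5,3.5,4],[-14,5.5,5.8],[-18.6,7.1,5.8],[-18.6,7.1,5.8],[-18.6,7.1,5.8],[-18.6,7.1,9],[-18.6,7.1,12],[-18.6,7.1,15],[-18.6,7.1,16],[-18.6,7.1,16]], twist=[-0.1,-0.2,-0.3,-0.41,-0.41,-0.41,-0.41,-0.41,-0.41,-0.41,-0.41])

```text
clock: 8.38
position: [0.3665, -0.2526, 0.0986]
ee_rot: [0.696, 0.718, 0.0, -0.0]
ft_force: [0.7, -0.6, 0.2]
gripper_width: 0.061
grasp_force: 0.0
```

```bash
python3 - <<'E'
from go import *
go((.365,-.254,.071,1.60))
c=cam('side');p=c['pixels'];cv2.imwrite('pics/side4.png',cv2.resize(p[140:240,310:420],None,fx=5,fy=5,interpolation=cv2.INTER_CUBIC))
E
```

```text
pos [ 0.3665 -0.2526  0.0986] yaw 1.601 tilt [ 0.001 -0.    -1.   ] F [ 0.7 -0.6  0.2] q [ 0.51  0.2  -0.06  2.2   0.02  0.74  0.47] t 8.375
(0.365, -0.254, 0.071, 1.6) -> [-0.14 -0.15  2.76] tw 0.001
```

View pics/side4.png

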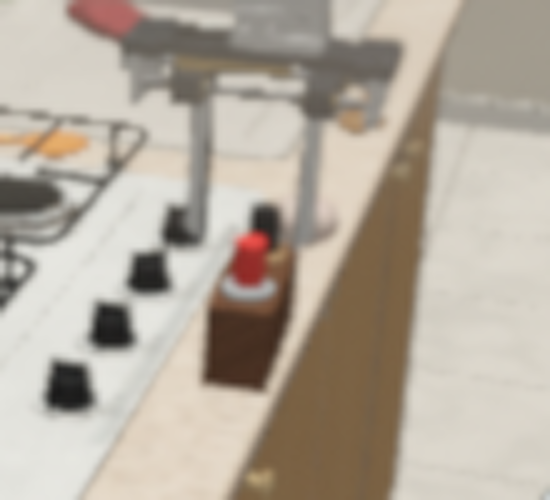

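The side view shows the fingertips (crop 195,240 and 315,240) straddling the red knob (252,240) and well centred. I'll descend and grip.

apply_moves(claw=[0.65,0.65,0.65,0,0,0,0,0,0,0,0], offset=[[-0.1,-0.1,1.5],[-0.1,-0.1,2.7],[-0.1,-0.1,2.7],[-0.1,-0.1,2.7],[-0.1,-0.1,2.7],[-0.1,-0.1,2.7],[-0.1,-0.1,2.7],[-0.1,-0.1,0.7],[-0.1,-0.1,-3],[-0.1,-0.1,-8],[-0.1,-0.1,-8]], twist=[0,0,0,0,0,0,0,0,0,0,0], newtons=30)

```text
clock: 9.8
position: [0.3669, -0.2554, 0.1816]
ee_rot: [0.697, 0.717, 0.001, 0.003]
ft_force: [0.0, -1.0, -1.2]
gripper_width: 0.0234
grasp_force: 30.0
```

```bash
python3 - <<'E'
from meas import *
from go import *
go((.45,-.1,.18,1.6),(.48,.05,.18,1.45),(.489,.171,.18,1.45))
c=cam('top');p=c['pixels'];a=cv2.resize(p[190:240,370:450],None,fx=5,fy=5)
c=cam('side');p=c['pixels'];b=cv2.resize(p[120:240,300:420],None,fx=3,fy=3)
o=np.zeros((360,760,3),np.uint8);o[:250,:400]=a;o[:,400:]=b; cv2.imwrite('pics/grip.png',o)
E
```

```text
pos [ 0.3669 -0.2554  0.1816] yaw 1.6 tilt [-0.003  0.005 -1.   ] F [ 0.  -1.  -1.2] q [ 0.52  0.08 -0.06  2.12  0.01  0.94  0.49] t 9.8
(0.45, -0.1, 0.18, 1.6) -> [15.29  8.75  0.16] tw -0.0
(0.48, 0.05, 0.18, 1.45) -> [30.2  12.18  0.13] tw 0.15
(0.489, 0.171, 0.18, 1.45) -> [42.27 13.43  0.11] tw 0.15
```

View pics/grip.png

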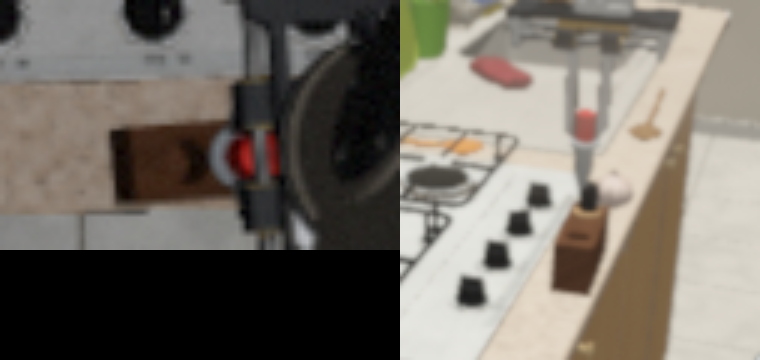

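The pin is gripped upright and clear of the holder, and the black stopper is still in place. Moving above the catch.

apply_moves(claw=[0,0,0,0,0,0,0,0,0,0,0,0], offset=[[5,3,-1],[10,6,-1],[15.3,8.8,-1],[20,10,-1],[25,11,-1],[30.2,12.2,-1],[34.5,12.7,-1],[39,13.1,-1],[42.3,13.4,-1],[42.3,13.4,-1],[42.3,13.4,-1],[42.3,13.4,-1]], twist=[0,0,0,0,0.05,0.1,0.15,0.15,0.15,0.15,0.15,0.15])

```text
clock: 11.4
position: [0.4868, 0.171, 0.188]
ee_rot: [0.749, 0.662, -0.0, -0.0]
ft_force: [-0.2, 0.3, -0.5]
gripper_width: 0.0232
grasp_force: 30.0
```

```bash
python3 - <<'E'
from meas import *
from go import *
go((.489,.171,.14,1.45),(.489,.171,.0985,1.45))
c=cam('top');p=c['pixels'];cv2.imwrite('pics/t5.png',p);P=bydepth(c);a=cv2.resize(p[150:220,210:310],None,fx=4,fy=4)
h=cv2.cvtColor(p,cv2.COLOR_BGR2HSV).astype(int); red=((h[...,0]<8)|(h[...,0]>172))&(h[...,1]>150)&(h[...,2]>80)
s=cam('side');p=s['pixels'];cv2.imwrite('pics/s5.png',p);b=cv2.resize(p[180:270,230:320],None,fx=4,fy=4)
o=np.zeros((360,760,3),np.uint8);o[:280,:400]=a;o[:,400:]=b; cv2.imwrite('pics/hov.png',o)
E
```

```text
pos [0.4868 0.171  0.188 ] yaw 1.448 tilt [-0.001 -0.001 -1.   ] F [-0.2  0.3 -0.5] q [-0.09  0.21 -0.42  1.96  0.1   0.99 -0.68] t 11.4
(0.489, 0.171, 0.14, 1.45) -> [0.03 0.22 4.8 ] tw -0.002
(0.489, 0.171, 0.0985, 1.45) -> [0.03 0.22 8.95] tw -0.002
```

View pics/hov.png

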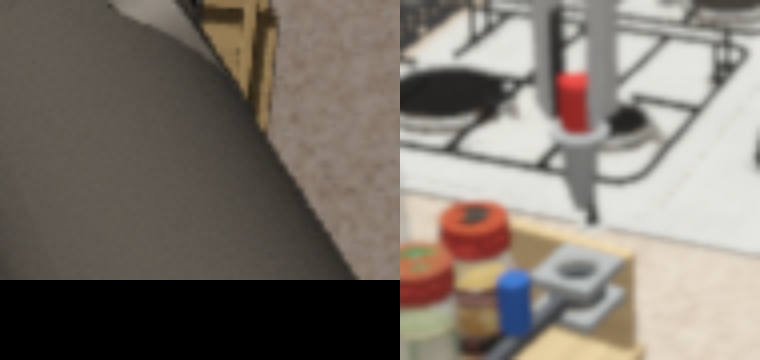

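```bash
python3 - <<'E'
from go import *
s=cam('side')
def pr(X): return cv2.projectPoints(np.array(X,float).reshape(-1,3),cv2.Rodrigues(s['R'])[0],s['t'],s['K'],s['D'])[0].reshape(-1,2)
X=np.array([[.4868,.171,z] for z in(.2155,.181,.1765,.1265)]+[[.489,.171,.085],[.4972,.239,.116]])
f=lambda q:(4*(q[:,0]-230+.4)+400).round(1).tolist()
q=pr(X); print(np.c_[f(q),4*(q[:,1]-180+.4)].round(1))
P=bydepth(s)
for v in range(206,238,2):
    r=P[v,365-0-0:1] if 0 else P[v,266:290]; k=(abs(r[:,1]-.17)<.045)&(abs(r[:,0]-.487)<.05)&(r[:,2]>.11)
    if k.sum(): print(v,k.sum(),r[k].mean(0).round(4), r[k][:,1].max().round(4))
E
```

```text
[[576.4  79.2]
 [578.3 131.6]
 [578.5 138.3]
 [581.2 210.9]
 [580.2 268. ]
 [517.8 277.2]]
206 19 [0.4802 0.1792 0.203 ] 0.1844
208 17 [0.4823 0.1808 0.1981] 0.1854
210 12 [0.4814 0.1803 0.1928] 0.1869
212 15 [0.4845 0.1769 0.1855] 0.1823
214 14 [0.4813 0.1811 0.1826] 0.1868
216 10 [0.4805 0.1833 0.1785] 0.1873
218 9 [0.4817 0.1783 0.1706] 0.1833
220 9 [0.4824 0.1773 0.1646] 0.1818
222 9 [0.4823 0.1779 0.1595] 0.1825
224 9 [0.4827 0.1775 0.1538] 0.1806
226 8 [0.4838 0.1784 0.1485] 0.1817
228 7 [0.4835 0.1765 0.1421] 0.1794
230 5 [0.4837 0.1765 0.1365] 0.1792
232 3 [0.4848 0.1747 0.1297] 0.1754
```

```bash
python3 - <<'E'
from go import *
s=cam('side'); P=bydepth(s)
for v in range(216,238):
    r=P[v,255:300]; k=np.nonzero((abs(r[:,1]-.17)<.045)&(abs(r[:,0]-.487)<.05)&(r[:,2]>.10))[0]+255
    if len(k): print(v,4*(v-180),k.min(),k.max(),round(4*((k.min()+k.max())/2-230+.4)+400,1))
E
```

```text
216 144 270 279 579.6
217 148 270 279 579.6
218 152 270 279 579.6
219 156 271 279 581.6
220 160 271 279 581.6
221 164 271 279 581.6
222 168 271 279 581.6
223 172 271 279 581.6
224 176 271 279 581.6
225 180 271 278 579.6
226 184 272 278 581.6
227 188 272 278 581.6
228 192 272 278 581.6
229 196 272 277 579.6
230 200 273 277 581.6
231 204 273 277 581.6
232 208 274 276 581.6
233 212 256 256 505.6
234 216 255 256 503.6
235 220 255 256 503.6
236 224 255 257 505.6
237 228 255 257 505.6
```

The pin hangs upright and matches the predicted projection, so I'll aim at (0.4895, 0.172) and lower it.

apply_moves(claw=[0,0,0,0,0,0,0,0], offset=[[0.1,0.3,1],[0.1,0.3,2.5],[0.1,0.3,3.8],[0.1,0.3,4.5],[0.1,0.3,5],[0.1,0.3,5.5],[0.1,0.3,6],[0.1,0.3,6]], twist=[0,0,0,0,0,0,0,0])

```text
clock: 12.6
position: [0.4899, 0.1728, 0.1283]
ee_rot: [0.749, 0.663, -0.0, -0.0]
ft_force: [-0.6, 0.3, -0.9]
gripper_width: 0.0233
grasp_force: 30.0
```

apply_moves(claw=[0,0,0,0,0,0], offset=[[0,0,0.5],[0,0,1],[0,0,1.5],[0,0,1.9],[0,0,2.3],[0,0,2.3]], twist=[0,0,0,0,0,0])

```text
clock: 13.35
position: [0.4899, 0.1728, 0.1052]
ee_rot: [0.749, 0.663, -0.0, -0.0]
ft_force: [-0.3, -0.5, -0.5]
gripper_width: 0.0233
grasp_force: 30.0
```

Still free; now down to the collar, within 1 mm or so.

apply_moves(claw=[0,0,0,0,0], offset=[[0,0,0.3],[0,0,0.5],[0,0,0.7],[0,0,0.8],[0,0,0.8]], twist=[0,0,0,0,0])

```text
clock: 13.98
position: [0.49, 0.1728, 0.0975]
ee_rot: [0.749, 0.663, -0.0, -0.0]
ft_force: [-0.1, -0.1, -1.1]
gripper_width: 0.0235
grasp_force: 30.0
```

apply_moves(claw=[0.4,0.4,0.4,0.4,0.4,0.4,0.4,0.4,0.4,0.4], offset=[[0,0,0],[0,0,0],[0,0,0],[0,0,-2],[0,0,-5],[0,0,-10],[0,0,-15],[-6,0,-15],[-12,0,-15],[-18,0,-15]], twist=[0,0,0,0,0,0,0,0,0,0])

```text
clock: 15.22
position: [0.4679, -0.0076, 0.2478]
ee_rot: [0.748, 0.663, 0.0, 0.0]
ft_force: [0.9, 0.2, -0.6]
gripper_width: 0.0378
grasp_force: 0.0
```

```bash
python3 - <<'E'
from go import *
go()
c=cam('top');p=c['pixels'];a=cv2.resize(p[150:220,190:290],None,fx=4,fy=4)
s=cam('side');p=s['pixels'];b=cv2.resize(p[180:270,230:320],None,fx=4,fy=4)
o=np.zeros((360,760,3),np.uint8);o[:280,:400]=a;o[:,400:]=b; cv2.imwrite('pics/end.png',o)
E
```

```text
pos [ 0.4679 -0.0076  0.2478] yaw 1.45 tilt [ 0.     0.001 -1.   ] F [ 0.9  0.2 -0.6] q [ 0.16  0.06 -0.29  1.99  0.02  1.1  -0.26] t 15.225
```

View pics/end.png

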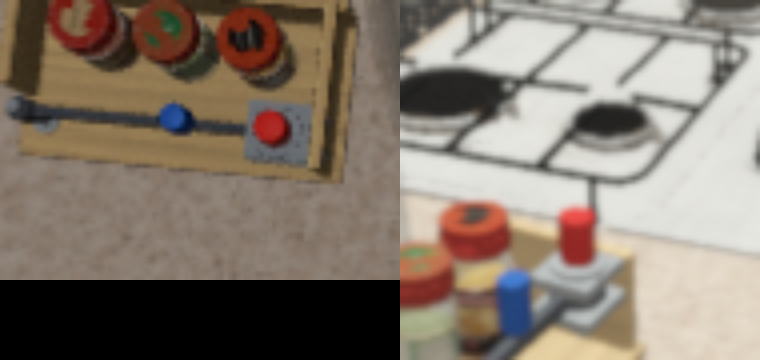

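Both views show the pin standing upright with its collar on the catch (side crop 577,255), the gate shut and the robot clear. Handing in.

```bash
python3 -c "
from rig import manip
print(manip.finish_job())"
```

```text
the job is handed in; nothing more can be done
None
```

The gate is shut and the red pin stands upright through ears and eye with its collar on the catch; the black stopper was left in its holder, and the job was handed in at about 15 s (no verdict came back).

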